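Seat the dome stake in the bench holder

TASK

Take the steel dome-headed stake out of the wooden rack and fit it in the bore of the green-based bench holder. The fit is close and the carriage with the bore is clamped anywhere along its base, so start the shank in leaning, lower edge first (lean it clearly, some 10 to 20 degrees), feel for the bore wall, then straighten it and slide it fully home until its square shoulder sits on the holder, gently and never forcing it (35 N would bruise the bore). Let go, and leave the brass stake, doming block, mug and hammer as they are.

Things in the scene. Friction and masses are not known exactly. Their poses are not given: they have to be found in the camera images.
- stake: Steel dome-headed stake, 0.32 kg, upright in one of the two rack holes. Origin: centre of its foot (shank's lower end); z up its axis. Round shank 20 mm diameter, 45 mm long, foot edge rounded 1 mm; then a square head 26 x 26 mm from 45 to 81 mm up; then a dome of that width to 93 mm. In the rack the shoulder (head's underside) rests on the rack's top, so the foot is 15 mm above the table.
- stake_grip (a point): Place to grip the stake: on its axis, 69 mm above the foot, 24 mm above the shoulder. The head's four flat sides face the stake's own x and y; grip across either pair.
- holder: Bench holder, immovable. Origin: underside centre of its green base, on the table; z up, y along the base. Base 92 (x) x 170 (y) x 18 mm high. It carries a steel carriage 64 x 64 mm, 60 mm high, with a small brass clamp screw on its -x side. Steel on steel is stiff: a hard contact quickly passes 35 N, so touch it slowly.
- holder_mid (a point): Point 78 mm over the middle of the holder's base, level with the carriage's flat top. NOT the bore: the carriage is clamped fast with its bore at holder x = 0 but anywhere from y = -26 to +26 mm of this point, not measured. One upright round bore in its top: 21 mm diameter, 55 mm deep, edge broken 1 mm. Home: stake's shoulder on the carriage top, foot 33 mm above the table.
- rack: Hardwood rack block, immovable, 75 (x) x 180 (y) x 60 mm high; origin its underside centre, z up. Two upright holes, 24 mm diameter and 50 mm deep, at y = +45 and -45 mm.
- stake_flat: The other stake in the rack: brass-coloured square head with a flat copper top, height 85 mm, otherwise the same shape; origin at the foot's centre. Leave it.
- doming_block: Dark steel doming cube, 50 mm, loose on the table; origin underside centre. Leave it.
- mug: Black mug, 82 mm across, 95 mm high, loose on the table; origin underside centre. Leave it.
- hammer: Small hammer about 240 mm long lying on the table. Leave it.
There are look-alikes about, which are no part of the job. What is meant by the holder is not red or turquoise, and is the smaller of those in its own colour.

How it is judged (in metres and radians):
On the way, in this order (a step that is already met when the one before it is completed fails the run):
1. the stake is lifted clear of the rack (its foot more than 75 mm above the table) (height (world z) of stake above 0.075 m), for 0.1 s.
2. the shank's lower edge is in the bore while the stake leans by more than 0.12 rad (7 degrees): the foot's centre is below the carriage top, within 8 mm of the holder's y axis and 38 mm of its middle (angle between stake's own z axis and vertical between 0.12 and 0.7 rad and z of stake in the frame of holder between 0.066 and 0.078 m and x of stake in the frame of holder between -0.008 and 0.008 m and y of stake in the frame of holder between -0.038 and 0.038 m), for 0.1 s.
At the end, for the whole second after the job is handed in: The dome stake stands upright (within 0.05 rad) in the holder's bore, shoulder on the carriage top within 2.5 mm, at rest and released (z of stake in the frame of holder between 0.03 and 0.0355 m and x of stake in the frame of holder between -0.004 and 0.004 m and y of stake in the frame of holder between -0.03 and 0.03 m and angle between stake's own z axis and vertical below 0.05 rad and linear speed of stake below 0.01 m/s and contact force between the fingers and stake below 0.1 N); the robot touches nothing.
It fails at once if the stake is pressed against the holder with more than 35 N (contact force between stake and holder above 35 N).
It fails at once if the robot itself presses on the holder with more than 15 N (contact force between the arm and holder above 15 N).
It fails at once if the brass stake, doming block, mug or hammer is disturbed (moved more than 15 mm) (distance of any of stake_flat, doming_block, mug, hammer from where it was at the start of the episode above 0.015 m).
It also fails if it takes over 72 s, if anything falls off the work surface, if the arm or the gripper's body presses on something with over 40 N, if the wrist force passes 120 N, or if a joint passes its speed limit or range.

ROBOT

A 7-joint arm with a two-finger parallel gripper is mounted at the origin on the work surface. World frame = base frame: x ahead of the robot, y to its left, z up, the work surface at z = 0. Lengths are in mm, angles in degrees, forces in N, time in s.
With the tool pointing down it reaches from about 350 to 900 mm from the base axis. Payload 8.1 kg.
Tool frame: the origin (TCP) lies at the very end of the fingers, on their centre line; the grasp point (between the pads) lies 19 mm behind it; z points along the fingers, y is the line along which they close (so a half turn about z gives the same grasp; the last joint's range is limited). The gripper opens to 92 mm and grips with 3 to 60 N. Pads are 19 mm wide; open, the fingers measure 130 mm over their backs; the gripper's body (75 mm by 190 mm) begins 47 mm behind the grasp point.
Start: joints at [60.183, 24.895, 1.432, 90.138, -0.665, 64.973, -4.303], TCP at [253.573, -571.264, 226.742] pointing down, gripper open.
Joint ranges: [-149.89, 149.89], [-25.12, 119.58], [-72.63, 75.52], [4.76, 147.25], [-75.54, 255.54], [6.69, 114.76], [-157.13, 157.13]. Speed limits (degrees/s): [127.2, 127.2, 172.46, 172.46, 180, 180, 180].

INTERFACE

Orientations are given as [roll, pitch, yaw] about the fixed x, y, z axes, in that order (R = Rz(yaw) Ry(pitch) Rx(roll)).
In Python, from rig import arm, imaging gives the robot as it stands.
- The arm moves only by the tool carry_out, never from a script. Its argument "motion" is a list of rows, each a list of 7 numbers: the turn, a rotation vector about the tool's x, y, z in units of 5 degrees (1.0 is 5 degrees), then the shift along the tool's x, y, z in units of 40 mm (1.0 is 40 mm), then the opening, from 0 (shut) to 1 (fully open). In form: [[rx, ry, rz, dx, dy, dz, fingers], ...]. A call has exactly 8 rows; each row shifts and turns the commanded pose from where the row before left it, along the tool's axes as they then stand; what a row does not reach is not made up. A row lasts 1/12 s, in which the tool goes at most 41.7 mm and 7.16 degrees, less where a joint would pass 70% of its speed; a pose out of reach is approached as far as the arm can. A call is refused whole if a number of a shift passes 1 or a number of a turn 1, either way. A call with a gripper value outside its range is refused whole. The fingers move at their own pace and stop on an object; "newtons" is the grip in N (left out, the last holds). Time passes only in rows, so rows that do not move let the fingers close, or fill a call up. It gives the time, the measured TCP pose, the force, the opening and the grip force at its end, in the units of the state.
- arm.state(): the state, without advancing time (a new reading comes with each control period).
- imaging.camera(name): name is "scene" or "top" or "wrist"; returns (picture, depth): 400x640x3 uint8, blue, green, red; 400x640 float32, mm along the optical axis (not along the pixel's ray), 0 where there is no reading.
- imaging.calibration(name): a dict with "fovy" (degrees; the focal length in pixels is half the picture's height over the tangent of half this angle, whatever the lens; pixels are square), "cx", "cy" (the principal point, pixels), "world_to_cam" (4x4, takes a point from world to camera coordinates). Camera axes: x right, y up, looking along -z (the intrinsics and any distortion apply to the point x, -y, -z); pixel columns grow to the right and rows downward; lengths in mm; the calibration is good to about 2 mm. A picture is of the moment at which its call begins: read the wrist's pose just before it. calibration takes no time and is no camera call; for the wrist camera it gives the pose at the moment of the call.
- arm.hand_in(): hands the job in; it is judged then, once.
The state is a dict: "time": time; "qpos": joint angles; "joint_velocities": joint speeds; "tau": joint torques, N m; "position": TCP position; "orientation": TCP orientation; "wrist_force": force on the tool from outside, world axes, zero at the start; "wrist_torque": the same for the moment, N m; "opening": finger opening in mm; "grip_force": force on a finger pad.
Only numpy, scipy, OpenCV 4.12 (cv2) and the standard library are available. Lean on these libraries where they do the work, as an engineer would, in place of code of your own. Each camera call takes 0.05 s, during which the arm holds its last target. There are 200 camera calls.

## Working session

There is one attempt and no reset: what is moved stays moved. The work goes in short steps, Python scripts to look and compute and a tool call to move; the robot and the scene stay as the last step left them, time stands still between calls to the robot, and variables do not carry over. Pictures are saved under pics/ and viewed, at most 10 in all, crops included, and the job is handed in when it is done.

Besides the shell and the picture viewer there is one more tool, called after "Call:" as name([rows], argument=value, ...), one row to a line, values as JSON. carry_out: Moves the arm, as the interface text tells. Its arguments: {"type":"object","properties":{"motion":{"type":"array","items":{"type":"array","items":{"type":"number"}}},"newtons":{"type":"number"}},"required":["motion"]}

```bash
ls; mkdir -p pics; cat > h.py <<'E'
import numpy as np, cv2
from rig import arm, imaging
def K(c):
    f=200/np.tan(np.radians(c["fovy"])/2); return f,c["cx"],c["cy"]
def grab(n):
    c=imaging.calibration(n); p,d=imaging.camera(n); return p,d,c
def pts(px,d,c):
    "pixels (N,2) + depth -> world"
    f,cx,cy=K(c); px=np.atleast_2d(px).astype(float); d=np.atleast_1d(d)
    P=np.c_[(px[:,0]-cx)/f*d,-(px[:,1]-cy)/f*d,-d,np.ones(len(d))]
    return (np.linalg.inv(c["world_to_cam"])@P.T).T[:,:3]
def ray(px,z,c):
    "cast pixel onto plane at height z"
    M=np.linalg.inv(c["world_to_cam"]); o=M[:3,3]; v=pts(px,1.0*np.ones(len(np.atleast_2d(px))),c)-o
    return o+v*((z-o[2])/v[:,2])[:,None]
E
python3 - <<'E'
from h import *
for n in("scene","top"):
    p,d,c=grab(n); cv2.imwrite(f"pics/{n}.png",p); np.savez(f"{n}.npz",p=p,d=d,**{k:v for k,v in c.items()})
    print(n,{k:(v if k!="world_to_cam" else np.round(np.linalg.inv(v),3).tolist()) for k,v in c.items()})
print(arm.state())
E
```

```text
pics
scene {'fovy': 43.10900057484116, 'cx': 315.3022643243866, 'cy': 199.7880149462563, 'world_to_cam': [[0.867, -0.375, 0.328, 919.271], [0.498, 0.677, -0.541, -658.316], [-0.019, 0.633, 0.774, 1040.662], [0.0, 0.0, 0.0, 1.0]]}
top {'fovy': 53.23654004434532, 'cx': 318.027250618082, 'cy': 205.78422730385537, 'world_to_cam': [[0.016, 0.99, -0.137, 404.42], [-1.0, 0.019, 0.018, 30.089], [0.02, 0.137, 0.99, 1024.503], [0.0, 0.0, 0.0, 1.0]]}
{'time': 0.1, 'qpos': array([60.18376176, 24.93054399,  1.43038349, 90.18427114, -0.66569713,
       64.97431508, -4.30475198]), 'joint_velocities': array([ 0.09789974, -0.12378196, -0.0254331 , -0.14956915, -0.06961343,
        0.03701935,  0.03389275]), 'tau': array([ 4.65941703e-03, -6.69122887e+01,  9.88760255e-01, -3.15145290e+01,
       -6.04965189e-02,  3.73733731e-02,  4.96933967e-05]), 'position': array([ 253.36021523, -570.83070848,  226.04153689]), 'orientation': array([-1.79919415e+02,  6.14884127e-03,  2.39318759e+01]), 'wrist_force': array([ 0.1341631 ,  0.02984351, -0.52822487]), 'wrist_torque': array([ 0.00387377,  0.0259259 , -0.03831022]), 'grip_force': 0.0, 'opening': 91.99218388321724}
```

View pics/scene.png

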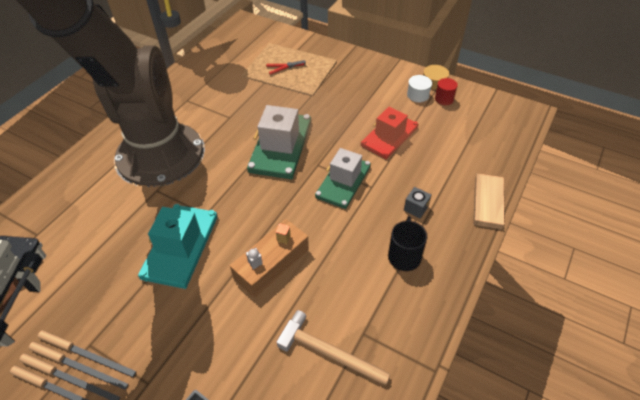

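View pics/top.png

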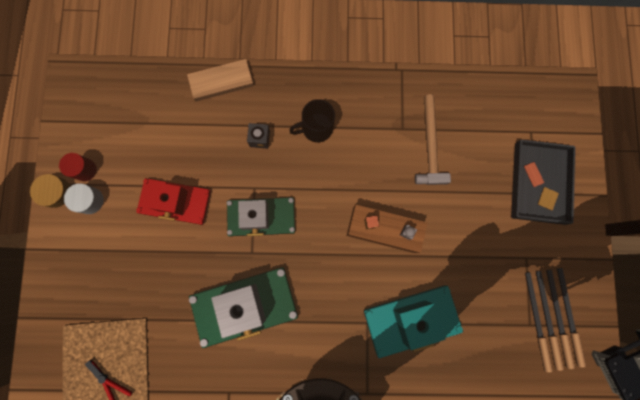

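```bash
python3 - <<'E'
from h import *
def load(n):
    z=np.load(n+".npz"); return z["p"],z["d"],{k:(z[k] if k=="world_to_cam" else float(z[k])) for k in("fovy","cx","cy","world_to_cam")}
p,d,c=load("top"); hsv=cv2.cvtColor(p,cv2.COLOR_BGR2HSV)
g=cv2.inRange(hsv,(50,60,20),(82,255,255)); 
cs,_=cv2.findContours(g,cv2.RETR_EXTERNAL,2)
for k in cs:
    if cv2.contourArea(k)<300: continue
    r=cv2.minAreaRect(cv2.convexHull(k)); w=ray(cv2.boxPoints(r),18,c)
    print("green",np.round(r[0]),"centre",w.mean(0).round(1),"sides",np.linalg.norm(w[0]-w[1]).round(1),np.linalg.norm(w[1]-w[2]).round(1),w[:,:2].round(0).tolist())
for nm,(u,v) in dict(carr=(262,205),bore=(252,214),base=(284,215),dome=(409,231),brass=(372,222),rack=(390,230)).items():
    print(nm,pts([u,v],d[v,u],c).round(1))
s,ds,c2=load("scene")
for nm,(u,v) in dict(carr=(338,160),dome=(254,252),brass=(284,227),rack=(270,253)).items():
    print(nm,pts([u,v],ds[v,u],c2).round(1))
a=cv2.resize(p[170:270,215:440],None,fx=3.5,fy=3.5,interpolation=2); b=cv2.resize(s[140:290,220:380],None,fx=1.75,fy=1.75,interpolation=2)
cv2.imwrite("pics/crop.png",np.vstack([a[:, :787],np.pad(b,((0,0),(0,787-b.shape[1]),(0,0)))])[:600])
E
```

```text
green [226. 312.] centre [277.4 231.2  18. ] sides 157.5 130.9 [[318.0, 327.0], [361.0, 175.0], [236.0, 137.0], [195.0, 286.0]]
green [276. 299.] centre [312.  112.4  18. ] sides 88.8 138.5 [[378.0, 162.0], [383.0, 73.0], [245.0, 64.0], [241.0, 151.0]]
green [281. 218.] centre [511.  104.7  18. ] sides 100.6 72.1 [[479.0, 157.0], [572.0, 118.0], [542.0, 52.0], [450.0, 92.0]]
carr [[534.8 146.5  80. ]]
bore [[515.3 172.7  58. ]]
base [[518.9  97.7  17.7]]
dome [[ 476.6 -197.2  109.7]]
brass [[ 496.7 -113.   101.3]]
rack [[ 482.  -162.8   62.1]]
carr [[498.  158.4  80.5]]
dome [[ 480.3 -200.   107.8]]
brass [[ 499.3 -106.7  101.9]]
rack [[ 491.8 -160.8   60. ]]
```

View pics/crop.png

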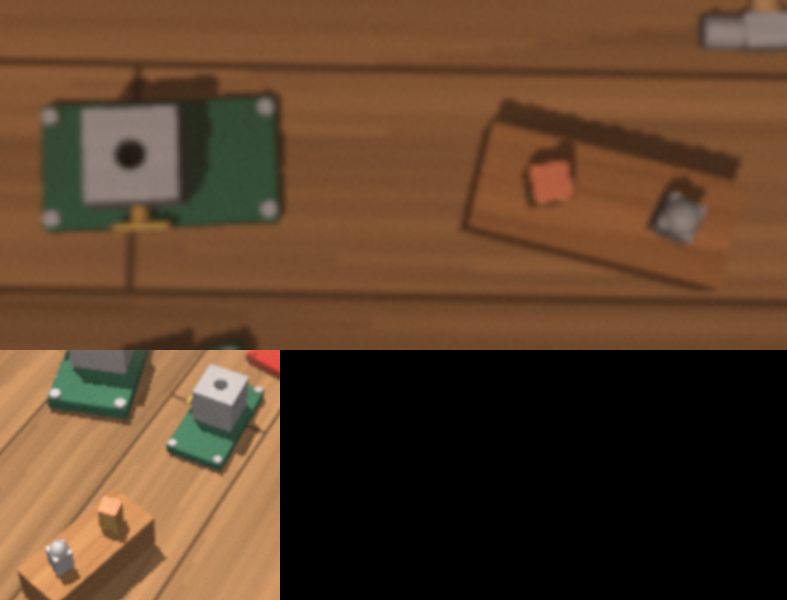

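```bash
cat >> h.py <<'E'
from scipy.spatial.transform import Rotation as R
def go(pos,rpy=None,n=8):
    "tool-frame total turn (5deg units) and shift (40mm units) from the measured pose, and per row over n"
    s=arm.state(); R0=R.from_euler("xyz",s["orientation"],degrees=True)
    R1=R0 if rpy is None else R.from_euler("xyz",rpy,degrees=True)
    t=np.degrees((R0.inv()*R1).as_rotvec())/5; sh=R0.inv().apply(np.array(pos)-s["position"])/40
    print("turn",t.round(3),"shift",sh.round(3)," per row",(t/n).round(3),(sh/n).round(3))
E
python3 - <<'E'
from h import *
c=imaging.calibration("wrist"); s=arm.state(); M=np.linalg.inv(c["world_to_cam"])
R0=R.from_euler("xyz",s["orientation"],degrees=True)
print(K(c),"cam in tool",R0.inv().apply(M[:3,3]-s["position"]).round(1),(R0.inv().as_matrix()@M[:3,:3]).round(3).tolist())
go([455,-199,260],[180,0,24])
go([455,-199,260],[180,0,-14])
E
```

```text
(np.float64(351.42149990368625), 317.97123608087173, 202.59814706680197) cam in tool [ 7.620e+01  1.000e-01 -1.579e+02] [[0.0, 0.958, 0.287], [1.0, -0.001, 0.001], [0.002, 0.287, -0.958]]
turn [-0.016  0.001 -0.014] shift [ 8.378 -6.453 -0.841]  per row [-0.002  0.    -0.002] [ 1.047 -0.807 -0.105]
turn [-1.500e-02  7.000e-03  7.586e+00] shift [ 8.378 -6.453 -0.841]  per row [-0.002  0.001  0.948] [ 1.047 -0.807 -0.105]
```

Call:
carry_out([
  [0,0,0,0.6,-0.46,-0.1,1],
  [0,0,0,0.75,-0.58,-0.1,1],
  [0,0,0,0.75,-0.58,-0.1,1],
  [0,0,0,0.75,-0.58,-0.1,1],
  [0,0,0,0.75,-0.58,-0.1,1],
  [0,0,0,0.75,-0.58,-0.1,1],
  [0,0,0,0.75,-0.58,-0.1,1],
  [0,0,0,0.75,-0.58,-0.1,1],
])

```text
time: 0.77
position: [394.4, -309.3, 258.8]
orientation: [-180.0, 0.0, 23.9]
wrist_force: [-0.1, -0.9, 0.7]
opening: 91.6
grip_force: 0.0
```

Call:
carry_out([
  [0,0,0,0.75,-0.58,0,1],
  [0,0,0,0.75,-0.58,0,1],
  [0,0,0,0.75,-0.58,0,1],
  [0,0,0,0.28,-0.2,0,0.6],
  [0,0,0,0,0,0,0.6],
  [0,0,0,0,0,0,0.6],
  [0,0,0,0,0,0,0.6],
  [0,0,0,0,0,0,0.6],
])

```text
time: 1.43
position: [454.3, -200.6, 258.6]
orientation: [180.0, 0.0, 23.8]
wrist_force: [-0.3, 0.4, -0.3]
opening: 63.2
grip_force: 0.0
```

```bash
python3 - <<'E'
from h import *
s=arm.state(); print(s["position"],s["orientation"],s["time"])
p,d,c=grab("wrist"); cv2.imwrite("pics/w1.png",p); np.savez("w1.npz",p=p,d=d,**c)
E
```

```text
[ 454.31182531 -200.58142468  258.55078188] [1.79992988e+02 4.25784800e-02 2.37915266e+01] 1.4333
```

View pics/w1.png

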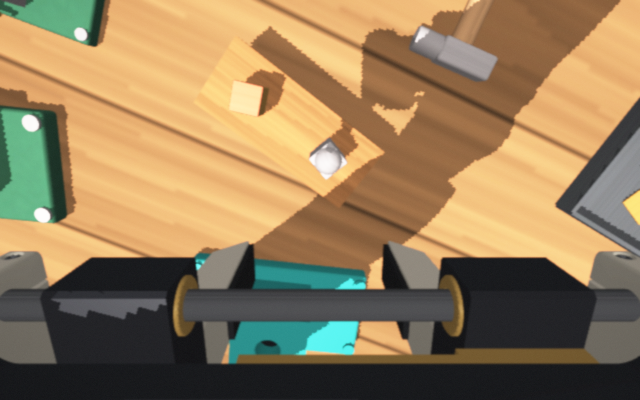

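```bash
cat >> h.py <<'E'
def cloud(d,c):
    u,v=np.meshgrid(np.arange(640),np.arange(400)); px=np.c_[u.ravel(),v.ravel()]
    return pts(px,d.ravel(),c).reshape(400,640,3)
def yaw_rect(xy):
    r=cv2.minAreaRect(xy.astype(np.float32)); return np.round(r[0],1),np.round(r[1],1),round(r[2],1)
E
python3 - <<'E'
from h import *
z=np.load("w1.npz"); p,d=z["p"],z["d"]; c={k:(z[k] if k=="world_to_cam" else float(z[k])) for k in("fovy","cx","cy","world_to_cam")}
W=cloud(d,c)
for (u,v) in [(327,155),(247,97),(280,125)]:
    print(W[v,u].round(1))
def blob(u0,v0,zlo,zhi,rr=25):
    w=W[v0-rr:v0+rr,u0-rr:u0+rr]; m=(w[...,2]>zlo)&(w[...,2]<zhi); return w[m],m
for nm,u,v in(("dome",327,160),("brass",247,97)):
    for lo,hi in((70,115),(88,115),(92,99)):
        w,m=blob(u,v,lo,hi); print(nm,lo,hi,len(w),"rect",yaw_rect(w[:,:2]),"zmax",np.percentile(w[:,2],98).round(1))
m=(abs(W[...,2]-60)<4)&(W[...,1]<-40)&(W[...,1]>-300)&(W[...,0]>400)&(W[...,0]<570)
k,l,st,_=cv2.connectedComponentsWithStats(m.astype(np.uint8)); i=1+np.argmax(st[1:,4]); print("rack",yaw_rect(W[l==i][:,:2]),np.median(W[l==i][:,2]))
# image outline of bright stake
hsv=cv2.cvtColor(p,cv2.COLOR_BGR2HSV); b=((hsv[...,1]<60)&(hsv[...,2]>110)).astype(np.uint8); k,l,st,ce=cv2.connectedComponentsWithStats(b)
i=l[160,327]; print(st[i],ce[i]); 
cn,_=cv2.findContours((l==i).astype(np.uint8),0,2); r=cv2.minAreaRect(cn[0]); print(r); print(ray(cv2.boxPoints(r),94,c).round(1)); print(ray(ce[i],96,c))
cv2.imwrite("pics/w1c.png",cv2.resize(p[60:220,190:390],None,fx=3.5,fy=3.5,interpolation=2))
E
```

```text
[ 482.3 -196.5  105.3]
[ 499.5 -113.3  100.2]
[ 484.7 -145.6   61.5]
dome 70 115 889 rect (array([ 476.6, -199.6]), array([26.3, 26. ]), 63.3) zmax 107.1
dome 88 115 816 rect (array([ 476.6, -199.7]), array([26.3, 26. ]), 63.3) zmax 107.2
dome 92 99 275 rect (array([ 476.6, -199.7]), array([26.3, 26. ]), 63.3) zmax 98.7
brass 70 115 1074 rect (array([ 497.8, -111.9]), array([26. , 26.2]), 10.5) zmax 101.5
brass 88 115 995 rect (array([ 497.8, -111.9]), array([26. , 26.2]), 10.5) zmax 101.6
brass 92 99 135 rect (array([ 497.8, -111.8]), array([25.9, 26.1]), 10.5) zmax 99.0
rack (array([ 486.4, -155.1]), array([180.6,  75.3]), 76.8) 59.93630598261399
[309 139  38  40 865] [327.32947977 158.6982659 ]
((327.21881103515625, 158.8847198486328), (30.6564998626709, 29.39531707763672), 50.90614700317383)
[[ 471.9 -180.4   94. ]
 [ 495.8 -192.7   94. ]
 [ 483.2 -218.    94. ]
 [ 458.6 -205.9   94. ]]
[[ 478.03388422 -199.01722629   96.        ]]
```

View pics/w1c.png

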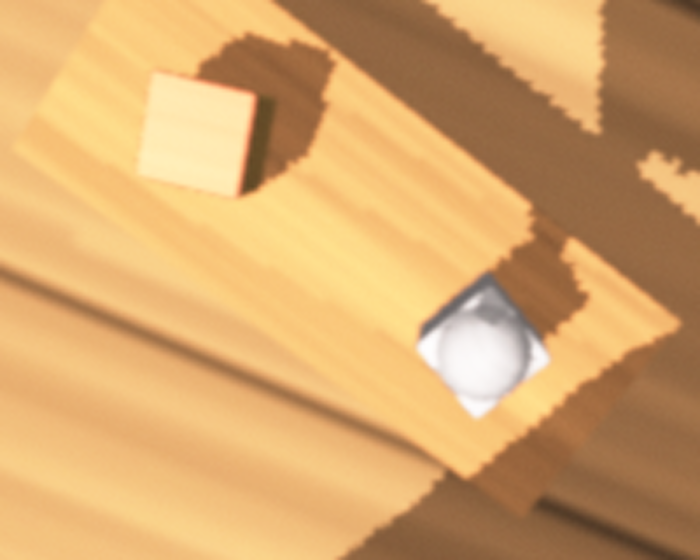

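Call:
carry_out([
  [0,0,1,0,0,0,0.6],
  [0,0,1,0,0,0,0.6],
  [0,0,1,0,0,0,0.6],
  [0,0,1,0,0,0,0.6],
  [0,0,1,0,0,0,0.6],
  [0,0,1,0,0,0,0.6],
  [0,0,1,0,0,0,0.6],
  [0,0,1,0,0,0,0.6],
])

```text
time: 2.15
position: [454.6, -200.2, 258.7]
orientation: [180.0, 0.0, -16.4]
wrist_force: [0.3, -0.4, 0.2]
opening: 54.9
grip_force: 0.0
```

Call:
carry_out([
  [0,0,1,0,0,0,0.6],
  [0,0,1,0,0,0,0.6],
  [0,0,0.1,0,0,0,0.6],
  [0,0,0,0,0,0,0.6],
  [0,0,0,0,0,0,0.6],
  [0,0,0,0,0,0,0.6],
  [0,0,0,0,0,0,0.6],
  [0,0,0,0,0,0,0.6],
])

```text
time: 2.82
position: [455.1, -199.2, 258.7]
orientation: [180.0, 0.0, -26.5]
wrist_force: [0.2, 0.3, 0.0]
opening: 55.2
grip_force: 0.0
```

```bash
python3 - <<'E'
from h import *
p,d,c=grab("wrist"); W=cloud(d,c)
m=(W[...,2]>88)&(W[...,2]<115)&(np.hypot(W[...,0]-477,W[...,1]+199)<25)
print("stake",m.sum(),yaw_rect(W[m][:,:2]),W[m][:,2].max())
s=arm.state(); print(s["position"],s["orientation"],s["time"])
go([476.6,-199.6,120],[180,0,-26.7],1)
E
```

```text
stake 809 (array([ 477. , -199.6]), array([25.7, 26.2]), 63.7) 108.87715683500039
[ 455.09806342 -199.12967431  258.70285758] [ 1.79998490e+02  2.66794289e-03 -2.65327411e+01] 2.8667
turn [0.    0.001 0.033] shift [ 0.486 -0.23   3.468]  per row [0.    0.001 0.033] [ 0.486 -0.23   3.468]
```

Call:
carry_out([
  [0,0,0.03,0.245,-0.115,0.3,0.6],
  [0,0,0,0.25,-0.12,0.5,0.6],
  [0,0,0,0,0,0.6,0.6],
  [0,0,0,0,0,0.6,0.6],
  [0,0,0,0,0,0.6,0.6],
  [0,0,0,0,0,0.5,0.6],
  [0,0,0,0,0,0.3,0.6],
  [0,0,0,0,0,0,0.6],
])

```text
time: 3.53
position: [475.3, -199.0, 120.2]
orientation: [180.0, 0.3, -26.7]
wrist_force: [-1.1, -0.1, 0.3]
opening: 55.5
grip_force: 0.0
```

Call:
carry_out([
  [0,0,0,0,0,0.2,0.6],
  [0,0,0,0,0,0.25,0.6],
  [0,0,0,0,0,0.25,0.6],
  [0,0,0,0,0,0.25,0.6],
  [0,0,0,0,0,0.25,0.6],
  [0,0,0,0,0,0.2,0.6],
  [0,0,0,0,0,0,0.6],
  [0,0,0,0,0,0,0.6],
])

```text
time: 4.2
position: [476.7, -199.5, 66.2]
orientation: [180.0, 0.1, -26.7]
wrist_force: [-0.2, 0.4, 0.4]
opening: 55.3
grip_force: 0.0
```

```bash
python3 - <<'E'
from h import *
go([477,-199.6,65],[180,0,-26.7],1)
E
```

```text
turn [ 0.002  0.013 -0.002] shift [0.008 0.    0.03 ]  per row [ 0.002  0.013 -0.002] [0.008 0.    0.03 ]
```

Call:
carry_out([
  [0,0,0,0,0,0.03,0.6],
  [0,0,0,0,0,0,0.25],
  [0,0,0,0,0,0,0.15],
  [0,0,0,0,0,0,0.1],
  [0,0,0,0,0,0,0.1],
  [0,0,0,0,0,0,0.1],
  [0,0,0,0,0,0,0.1],
  [0,0,0,0,0,0,0.1],
], newtons=50)

```text
time: 4.87
position: [477.1, -199.6, 65.7]
orientation: [180.0, -0.0, -26.7]
wrist_force: [-0.8, 0.5, 2.7]
opening: 25.6
grip_force: 50.0
```

Call:
carry_out([
  [0,0,0,0,0,0,0.1],
  [0,0,0,0,0,0,0.1],
  [0,0,0,0,0,0,0.1],
  [0,0,0,0,0,-0.03,0.1],
  [0,0,0,0,0,-0.1,0.1],
  [0,0,0,0,0,-0.2,0.1],
  [0,0,0,0,0,-0.2,0.1],
  [0,0,0,0,0,0,0.1],
])

```text
time: 5.53
position: [478.0, -199.9, 88.5]
orientation: [-180.0, -0.1, -26.7]
wrist_force: [0.2, -0.9, -3.9]
opening: 25.6
grip_force: 50.0
```

Call:
carry_out([
  [0,0,0,0,0,-0.5,0.1],
  [0,0,0,0,0,-0.8,0.1],
  [0,0,0,0,0,-0.9,0.1],
  [0,0,0,0,0,-0.9,0.1],
  [0,0,0,0,0,-0.9,0.1],
  [0,0,0,0,0,-0.7,0.1],
  [0,0,0,0,0,-0.4,0.1],
  [0,0,0,0,0,-0.1,0.1],
])

```text
time: 6.2
position: [478.3, -200.0, 298.3]
orientation: [-180.0, -0.3, -26.7]
wrist_force: [-0.0, 0.7, -4.0]
opening: 25.6
grip_force: 50.0
```

Call:
carry_out([
  [0,0,-0.5,0,0,0,0.1],
  [0,0,-0.9,0,0,0,0.1],
  [0,0,-0.9,0,0,0,0.1],
  [0,0,-0.9,0,0,0,0.1],
  [0,0,-0.9,0,0,0,0.1],
  [0,0,-0.9,0,0,0,0.1],
  [0,0,-0.9,0,0,0,0.1],
  [0,0,-0.1,0,0,0,0.1],
])

```text
time: 6.87
position: [476.3, -199.4, 293.4]
orientation: [-180.0, 0.1, 3.5]
wrist_force: [-0.4, 0.6, -3.6]
opening: 25.5
grip_force: 50.0
```

```bash
python3 - <<'E'
from h import *
s=arm.state(); print(s["position"],s["orientation"])
go([440,130,300],[180,0,3.3],1)
E
```

```text
[ 476.32548431 -199.38874556  293.36545963] [-1.79954482e+02  1.12509046e-01  3.50011636e+00]
turn [-0.009  0.023  0.04 ] shift [-0.404 -8.275 -0.158]  per row [-0.009  0.023  0.04 ] [-0.404 -8.275 -0.158]
```

Call:
carry_out([
  [0,0,0,-0.05,-0.5,0,0.1],
  [0,0,0,-0.05,-0.8,0,0.1],
  [0,0,0,-0.05,-0.9,0,0.1],
  [0,0,0,-0.05,-0.9,0,0.1],
  [0,0,0,-0.05,-0.9,0,0.1],
  [0,0,0,-0.05,-0.9,0,0.1],
  [0,0,0,-0.05,-0.9,0,0.1],
  [0,0,0,-0.05,-0.8,0,0.1],
])

```text
time: 7.53
position: [444.8, 65.3, 294.1]
orientation: [-180.0, 0.0, 3.2]
wrist_force: [1.1, 0.3, -3.0]
opening: 25.5
grip_force: 50.0
```

Call:
carry_out([
  [0,0,0,0,-0.8,0,0.1],
  [0,0,0,0,-0.6,0,0.1],
  [0,0,0,0,-0.28,0,0.1],
  [0,0,0,0,0,0,0.1],
  [0,0,0,0,0,0,0.1],
  [0,0,0,0,0,0,0.1],
  [0,0,0,0,0,0,0.1],
  [0,0,0,0,0,0,0.1],
])

```text
time: 8.2
position: [442.2, 129.0, 294.5]
orientation: [180.0, 0.0, 3.2]
wrist_force: [0.1, 1.1, -3.2]
opening: 25.9
grip_force: 50.0
```

```bash
python3 - <<'E'
from h import *
s=arm.state(); print(s["position"],s["orientation"],s["time"])
p,d,c=grab("wrist"); cv2.imwrite("pics/w2.png",p); np.savez("w2.npz",p=p,d=d,**c); W=cloud(d,c)
box=(W[...,0]>430)&(W[...,0]<620)&(W[...,1]>30)&(W[...,1]<280)
def big(m):
    k,l,st,_=cv2.connectedComponentsWithStats(m.astype(np.uint8)); return l==1+np.argmax(st[1:,4])
m=big(box&(abs(W[...,2]-79)<4)); print("carriage",m.sum(),yaw_rect(W[m][:,:2]),np.median(W[m][:,2]))
b=box&(W[...,2]>14)&(W[...,2]<22); b=big(b); print("base",b.sum(),yaw_rect(W[b][:,:2]),np.median(W[b][:,2]))
k,h=cv2.findContours(m.astype(np.uint8),cv2.RETR_CCOMP,1)
for i,q in enumerate(k):
    if h[0,i,3]>=0 and len(q)>8:
        e=cv2.fitEllipse(q); w=W[q[:,0,1],q[:,0,0]]; x=ray(e[0],78,c)
        A=np.c_[w[:,:2],np.ones(len(w))]; s_=np.linalg.lstsq(A,(w[:,:2]**2).sum(1),rcond=None)[0]
        print("bore px",e,"world",x.round(1),"circle",(s_[:2]/2).round(2),np.sqrt(s_[2]+(s_[:2]**2).sum()/4).round(2)*2)
E
```

```text
[442.19869931 129.04510009 294.53167217] [1.79974902e+02 1.52988217e-02 3.15280785e+00] 8.2
carriage 3726 (array([513.8, 172.4]), array([63. , 64.3]), 3.2) 77.97142405710039
base 7132 (array([514.6, 160.1]), array([ 91.7, 170.3]), 3.1) 17.896583202556457
bore px ((279.6833190917969, 99.63717651367188), (21.038888931274414, 22.043699264526367), 160.43148803710938) world [[513.9 172.2  78. ]] circle [513.8  172.28] 21.6
```

View pics/w2.png

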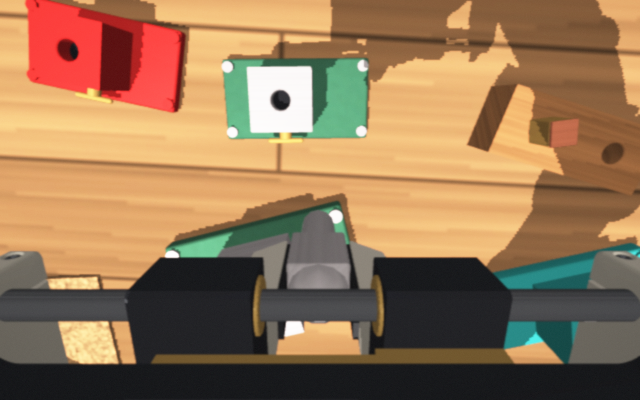

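```bash
python3 - <<'E'
from h import *
z=np.load("w2.npz"); d=z["d"]; c={k:(z[k] if k=="world_to_cam" else float(z[k])) for k in("fovy","cx","cy","world_to_cam")}
s=arm.state(); R0=R.from_euler("xyz",s["orientation"],degrees=True)
T=R0.inv().apply(cloud(d,c).reshape(-1,3)-s["position"])
for lo,hi in((-10,-2),(-2,4),(8,16),(16,24),(24,32),(32,40),(40,47),(47,49),(49,51),(51,54)):
    m=(T[:,2]>lo)&(T[:,2]<hi)&(abs(T[:,0])<25)&(abs(T[:,1])<16); m2=m&(abs(T[:,1])<3)
    if m2.sum(): print(lo,hi,m.sum(),"x med",np.median(T[m2,0]).round(2),"y range",T[m,1].min().round(1),T[m,1].max().round(1))
m=(abs(T[:,0])<25)&(abs(T[:,1])<12)&(T[:,2]>8)&(T[:,2]<80)
w=T[m&(T[:,2]>10)&(T[:,2]<49)]; A=np.c_[w[:,:2],np.ones(len(w))]; q=np.linalg.lstsq(A,(w[:,:2]**2).sum(1),rcond=None)[0]; print("shank circle",q[:2]/2,2*np.sqrt(q[2]+(q[:2]**2).sum()/4)); print("tip z",np.percentile(T[m,2],99.5))
E
```

```text
-10 -2 448 x med 12.67 y range -16.0 16.0
-2 4 265 x med 12.62 y range -16.0 15.9
8 16 29 x med 9.35 y range -4.8 4.7
16 24 123 x med 9.31 y range -7.8 8.2
24 32 142 x med 9.16 y range -8.7 9.1
32 40 144 x med 9.17 y range -9.8 10.1
40 47 110 x med 9.23 y range -9.5 9.7
47 49 22 x med 9.21 y range -8.8 9.1
49 51 19 x med 9.31 y range -9.6 8.6
shank circle [-0.2865368   0.14419779] 19.4596170916123
tip z 49.980919364670854
```

Call:
carry_out([
  [0.3,0,0,0,0,0,0.1],
  [0.5,0,0,0,0,0,0.1],
  [0.6,0,0,0,0,0,0.1],
  [0.6,0,0,0,0,0,0.1],
  [0.5,0,0,0,0,0,0.1],
  [0.5,0,0,0,0,0,0.1],
  [0,0,0,0,0,0,0.1],
  [0,0,0,0,0,0,0.1],
])

```text
time: 8.92
position: [442.2, 129.0, 294.6]
orientation: [-165.1, 0.0, 3.1]
wrist_force: [0.3, 0.5, -2.0]
opening: 25.5
grip_force: 50.0
```

```bash
cat >> h.py <<'E'
B=np.array([513.85,172.3,78.]); YAW=3.1; FT=np.array([-0.5,0.1,50.7])
Rh=R.from_euler("z",YAW,degrees=True)
def foot():
    "foot in bore frame (x_h,y_h,height over carriage top) and lean, from measured pose"
    s=arm.state(); R0=R.from_euler("xyz",s["orientation"],degrees=True)
    F=Rh.inv().apply(s["position"]+R0.apply(FT)-B); z=Rh.inv().apply(-R0.apply([0,0,1]))
    print("t",s["time"],"foot",F.round(2),"axis tilt x,y deg",np.degrees(z[:2]).round(2),"force_h",Rh.inv().apply(s["wrist_force"]).round(2),"mom",s["wrist_torque"].round(2),"rpy",s["orientation"].round(2)); return F,R0
def shift(F1):
    "tool shift (40 mm units) bringing the foot to F1 in the bore frame at the present orientation"
    F,R0=foot(); print("shift",(R0.inv().apply(Rh.apply(np.array(F1)-F))/40).round(4))
E
python3 - <<'E'
from h import *
shift([0,2,25])
E
```

```text
t 8.9167 foot [-74.37 -26.43 167.54] axis tilt x,y deg [  0.03 -14.74] force_h [ 0.28  0.44 -2.02] mom [-0.45  0.08  0.  ] rpy [-1.6509e+02  2.0000e-02  3.1400e+00]
shift [1.861  0.231  3.6253]
```

Call:
carry_out([
  [0,0,0,0.25,0.03,0.3,0.1],
  [0,0,0,0.35,0.05,0.55,0.1],
  [0,0,0,0.35,0.05,0.7,0.1],
  [0,0,0,0.35,0.05,0.7,0.1],
  [0,0,0,0.35,0.05,0.7,0.1],
  [0,0,0,0.21,0,0.5,0.1],
  [0,0,0,0,0,0.18,0.1],
  [0,0,0,0,0,0,0.1],
])

```text
time: 9.58
position: [513.3, 164.1, 150.5]
orientation: [-165.0, 0.2, 3.4]
wrist_force: [-0.5, -0.4, -2.8]
opening: 25.5
grip_force: 50.0
```

Call:
carry_out([
  [0,0,0,0,0,0,0.1],
  [0,0,0,0,0,0,0.1],
  [0,0,0,0,0,0,0.1],
  [0,0,0,0,0,0,0.1],
  [0,0,0,0,0,0,0.1],
  [0,0,0,0,0,0,0.1],
  [0,0,0,0,0,0,0.1],
  [0,0,0,0,0,0,0.1],
])

```text
time: 10.25
position: [514.7, 163.0, 152.2]
orientation: [-165.0, -0.0, 3.3]
wrist_force: [0.4, 0.7, -4.0]
opening: 25.6
grip_force: 50.0
```

```bash
python3 - <<'E'
from h import *
shift([0,2,4])
p,d,c=grab("wrist"); cv2.imwrite("pics/w3.png",p[60:400,120:520]); np.savez("w3.npz",p=p,d=d,**c); W=cloud(d,c)
m=(abs(W[...,2]-78)<3)&(abs(W[...,0]-514)<45)&(abs(W[...,1]-172)<45); print("carr",m.sum(),yaw_rect(W[m][:,:2]),np.median(W[m][:,2]))
t,_,_=grab("top"); cv2.imwrite("pics/t3.png",t)
E
```

```text
t 10.25 foot [-0.14  3.66 25.21] axis tilt x,y deg [  0.04 -14.82] force_h [ 0.44  0.69 -3.99] mom [-0.45 -0.03  0.01] rpy [-1.6501e+02 -1.0000e-02  3.2800e+00]
shift [0.0033 0.1774 0.5014]
carr 5309 (array([517. , 172.4]), array([58. , 64.6]), 3.5) 78.0494660381114
```

View pics/w3.png

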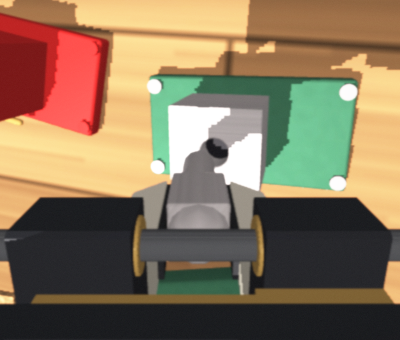

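Call:
carry_out([
  [0,0,0,0.004,0.04,0.06,0.1],
  [0,0,0,0,0.04,0.1,0.1],
  [0,0,0,0,0.04,0.1,0.1],
  [0,0,0,0,0.04,0.1,0.1],
  [0,0,0,0,0.02,0.08,0.1],
  [0,0,0,0,0,0.06,0.1],
  [0,0,0,0,0,0,0.1],
  [0,0,0,0,0,0,0.1],
])

```text
time: 11.02
position: [514.9, 161.4, 130.8]
orientation: [-165.0, 0.0, 3.3]
wrist_force: [0.5, 0.2, -3.0]
opening: 25.7
grip_force: 50.0
```

```bash
python3 - <<'E'
from h import *
shift([0,2,1])
E
```

```text
t 11.0167 foot [-0.09  2.11  3.76] axis tilt x,y deg [  0.07 -14.83] force_h [ 0.53  0.17 -2.97] mom [-0.43  0.03  0.02] rpy [-1.65e+02  2.00e-02  3.29e+00]
shift [0.0024 0.0204 0.066 ]
```

Call:
carry_out([
  [0,0,0,0.002,0.003,0.01,0.1],
  [0,0,0,0,0.003,0.01,0.1],
  [0,0,0,0,0.003,0.01,0.1],
  [0,0,0,0,0.003,0.01,0.1],
  [0,0,0,0,0.003,0.01,0.1],
  [0,0,0,0,0.003,0.01,0.1],
  [0,0,0,0,0.003,0.01,0.1],
  [0,0,0,0,0,0,0.1],
])

```text
time: 11.68
position: [515.0, 161.2, 127.9]
orientation: [-165.0, 0.0, 3.3]
wrist_force: [-0.2, 0.5, -3.3]
opening: 25.8
grip_force: 50.0
```

```bash
python3 - <<'E'
from h import *
shift([0,2,-1.5])
E
```

```text
t 11.6833 foot [0.03 1.87 0.91] axis tilt x,y deg [  0.05 -14.83] force_h [-0.21  0.49 -3.28] mom [-0.48  0.    0.  ] rpy [-1.65e+02  1.00e-02  3.28e+00]
shift [-0.0008  0.0124  0.0591]
```

Call:
carry_out([
  [0,0,0,0,0.002,0.008,0.1],
  [0,0,0,0,0.002,0.008,0.1],
  [0,0,0,0,0.002,0.008,0.1],
  [0,0,0,0,0.002,0.008,0.1],
  [0,0,0,0,0.002,0.008,0.1],
  [0,0,0,0,0.002,0.008,0.1],
  [0,0,0,0,0,0.008,0.1],
  [0,0,0,0,0,0,0.1],
])

```text
time: 12.35
position: [515.2, 161.4, 125.7]
orientation: [-165.0, -0.0, 3.3]
wrist_force: [0.3, -0.4, -2.6]
opening: 25.5
grip_force: 50.0
```

```bash
python3 - <<'E'
from h import *
shift([0,0.8,-1.5])
E
```

```text
t 12.35 foot [ 0.2   2.02 -1.27] axis tilt x,y deg [  0.04 -14.83] force_h [ 0.23 -0.45 -2.56] mom [-0.44  0.08 -0.01] rpy [-1.65e+02 -1.00e-02  3.28e+00]
shift [-0.0052  0.0309 -0.0023]
```

Call:
carry_out([
  [0,0,0,-0.004,0.005,-0.001,0.1],
  [0,0,0,0,0.005,-0.001,0.1],
  [0,0,0,0,0.005,-0.001,0.1],
  [0,0,0,0,0.005,-0.001,0.1],
  [0,0,0,0,0.005,-0.001,0.1],
  [0,0,0,0,0.005,-0.001,0.1],
  [0,0,0,0,0.005,-0.001,0.1],
  [0,0,0,0,0,0,0.1],
])

```text
time: 13.02
position: [515.0, 159.8, 125.6]
orientation: [-165.0, 0.0, 3.3]
wrist_force: [-0.4, -0.2, -3.4]
opening: 25.6
grip_force: 50.0
```

```bash
python3 - <<'E'
from h import *
shift([0,0,-1.5])
E
```

```text
t 13.0167 foot [-0.07  0.5  -1.44] axis tilt x,y deg [  0.05 -14.82] force_h [-0.45 -0.22 -3.36] mom [-0.46  0.02 -0.03] rpy [-165.      0.      3.28]
shift [ 0.0018  0.0124 -0.0018]
```

Feel further in 0.12 mm steps.

Call:
carry_out([
  [0,0,0,0,0.003,-0.0008,0.1],
  [0,0,0,0,0.003,-0.0008,0.1],
  [0,0,0,0,0.003,-0.0008,0.1],
  [0,0,0,0,0.003,-0.0008,0.1],
  [0,0,0,0,0.003,-0.0008,0.1],
  [0,0,0,0,0.003,-0.0008,0.1],
  [0,0,0,0,0,0,0.1],
  [0,0,0,0,0,0,0.1],
])

```text
time: 13.68
position: [515.0, 159.1, 125.6]
orientation: [-165.0, -0.0, 3.3]
wrist_force: [-0.3, -0.4, -3.1]
opening: 25.3
grip_force: 50.0
```

```bash
python3 - <<'E'
from h import *
foot()
E
```

```text
t 13.6833 foot [-0.07 -0.18 -1.39] axis tilt x,y deg [  0.05 -14.83] force_h [-0.33 -0.43 -3.13] mom [-0.45 -0.03 -0.01] rpy [-165.     -0.      3.28]
```

Call:
carry_out([
  [0,0,0,0,0.003,-0.0008,0.1],
  [0,0,0,0,0.003,-0.0008,0.1],
  [0,0,0,0,0.003,-0.0008,0.1],
  [0,0,0,0,0.003,-0.0008,0.1],
  [0,0,0,0,0.003,-0.0008,0.1],
  [0,0,0,0,0.003,-0.0008,0.1],
  [0,0,0,0,0,0,0.1],
  [0,0,0,0,0,0,0.1],
])

```text
time: 14.35
position: [515.1, 158.6, 125.6]
orientation: [-165.0, -0.0, 3.3]
wrist_force: [-0.2, 0.9, -3.4]
opening: 25.9
grip_force: 50.0
```

```bash
python3 - <<'E'
from h import *
foot()
E
```

```text
t 14.35 foot [-0.07 -0.67 -1.35] axis tilt x,y deg [  0.05 -14.84] force_h [-0.15  0.87 -3.42] mom [-0.07  0.07 -0.02] rpy [-164.99   -0.      3.29]
```

Call:
carry_out([
  [0,0,0,0,-0.006,0.0015,0.1],
  [0,0,0,0,-0.006,0.0015,0.1],
  [-0.2,0,0,0,-0.0221,0,0.1],
  [-0.2,0,0,0,-0.0221,0,0.1],
  [-0.2,0,0,0,-0.0221,0,0.1],
  [-0.2,0,0,0,-0.0221,0,0.1],
  [-0.2,0,0,0,-0.0221,0,0.1],
  [0,0,0,0,0,0,0.1],
])

```text
time: 15.02
position: [514.7, 164.2, 126.8]
orientation: [-170.0, -0.0, 3.4]
wrist_force: [1.1, -0.6, -3.3]
opening: 26.0
grip_force: 50.0
```

```bash
python3 - <<'E'
from h import *
shift([0,-.35,-1.5])
E
```

```text
t 15.0167 foot [-0.09  0.53 -1.11] axis tilt x,y deg [ 0.02 -9.92] force_h [ 1.02 -0.62 -3.33] mom [-0.26  0.04 -0.02] rpy [-1.7003e+02 -3.0000e-02  3.3700e+00]
shift [0.0022 0.0234 0.0058]
```

Call:
carry_out([
  [0,0,0,0.001,0.008,0.003,0.1],
  [0,0,0,0.001,0.008,0.003,0.1],
  [0,0,0,0,0.006,0.003,0.1],
  [-0.2,0,0,0,-0.0221,0,0.1],
  [-0.2,0,0,0,-0.0221,0,0.1],
  [-0.2,0,0,0,-0.0221,0,0.1],
  [0,0,0,0,0,0,0.1],
  [0,0,0,0,0,0,0.1],
])

```text
time: 15.68
position: [514.8, 165.1, 126.5]
orientation: [-173.0, -0.0, 3.3]
wrist_force: [-0.2, 2.8, -3.6]
opening: 25.7
grip_force: 50.0
```

```bash
python3 - <<'E'
from h import *
shift([0,-.4,-1.5])
E
```

```text
t 15.6833 foot [ 0.04 -1.12 -1.85] axis tilt x,y deg [ 0.02 -6.99] force_h [-0.04  2.83 -3.63] mom [ 0.69  0.14 -0.04] rpy [-172.99   -0.      3.31]
shift [-0.0008 -0.0189 -0.0065]
```

Call:
carry_out([
  [0,0,0,0,-0.009,0,0.1],
  [0,0,0,0,-0.009,-0.004,0.1],
  [-0.2,0,0,0,-0.0221,0,0.1],
  [-0.2,0,0,0,-0.0221,0,0.1],
  [-0.2,0,0,0,-0.0221,0,0.1],
  [-0.2,0,0,0,-0.0221,0,0.1],
  [0,0,0,0,0,0,0.1],
  [0,0,0,0,0,0,0.1],
])

```text
time: 16.35
position: [514.5, 169.5, 127.1]
orientation: [-177.0, -0.0, 3.3]
wrist_force: [0.4, -0.3, -3.3]
opening: 25.7
grip_force: 50.0
```

```bash
python3 - <<'E'
from h import *
shift([0,-.7,-1.5])
E
```

```text
t 16.35 foot [ 0.05 -0.31 -1.52] axis tilt x,y deg [-0.   -2.96] force_h [ 0.42 -0.37 -3.28] mom [-0.09  0.02  0.01] rpy [-1.7704e+02 -1.0000e-02  3.3400e+00]
shift [-0.0012  0.0096 -0.0009]
```

Call:
carry_out([
  [0,0,0,0,0.005,0,0.1],
  [-0.2,0,0,0,-0.02,0,0.1],
  [-0.2,0,0,0,-0.0221,0,0.1],
  [-0.19,0,0,0,-0.0211,0,0.1],
  [0,0,0,0,0,0,0.1],
  [0,0,0,0,0,0,0.1],
  [0,0,0,0,0,0,0.1],
  [0,0,0,0,0,0,0.1],
])

```text
time: 17.02
position: [514.5, 171.3, 127.2]
orientation: [-180.0, -0.0, 3.3]
wrist_force: [0.2, -0.0, -2.6]
opening: 25.8
grip_force: 50.0
```

```bash
python3 - <<'E'
from h import *
shift([0,-.7,-1.5])
E
```

```text
t 17.0167 foot [ 0.06 -1.13 -1.55] axis tilt x,y deg [-0.   -0.04] force_h [ 0.2  -0.02 -2.64] mom [0.13 0.05 0.07] rpy [-179.96   -0.      3.26]
shift [-0.0015 -0.0107 -0.0012]
```

Call:
carry_out([
  [0,0,0,0,-0.0107,0,0.1],
  [0,0,0,0,0,0.01,0.1],
  [0,0,0,0,0,0.01,0.1],
  [0,0,0,0,0,0.015,0.1],
  [0,0,0,0,0,0.015,0.1],
  [0,0,0,0,0,0.015,0.1],
  [0,0,0,0,0,0.01,0.1],
  [0,0,0,0,0,0,0.1],
])

```text
time: 17.68
position: [514.3, 172.0, 124.1]
orientation: [-180.0, 0.0, 3.3]
wrist_force: [0.6, 0.7, -3.6]
opening: 25.7
grip_force: 50.0
```

```bash
python3 - <<'E'
from h import *
foot()
E
```

```text
t 17.6833 foot [-0.05 -0.43 -4.65] axis tilt x,y deg [ 0.01 -0.04] force_h [ 0.67  0.63 -3.56] mom [ 0.03 -0.   -0.05] rpy [-1.7996e+02  1.0000e-02  3.2800e+00]
```

Call:
carry_out([
  [0,0,0,0,0.003,0.02,0.1],
  [0,0,0,0,0,0.025,0.1],
  [0,0,0,0,0,0.03,0.1],
  [0,0,0,0,0,0.03,0.1],
  [0,0,0,0,0,0.03,0.1],
  [0,0,0,0,0,0.03,0.1],
  [0,0,0,0,0,0.02,0.1],
  [0,0,0,0,0,0,0.1],
])

```text
time: 18.35
position: [514.3, 171.8, 116.6]
orientation: [-180.0, 0.0, 3.3]
wrist_force: [-0.3, -0.1, -2.9]
opening: 25.8
grip_force: 50.0
```

```bash
python3 - <<'E'
from h import *
foot()
E
```

```text
t 18.35 foot [ -0.1   -0.57 -12.14] axis tilt x,y deg [ 0.02 -0.04] force_h [-0.31 -0.06 -2.9 ] mom [ 0.05  0.04 -0.05] rpy [-1.7996e+02  2.0000e-02  3.2800e+00]
```

Call:
carry_out([
  [0,0,0,0,0,0.02,0.1],
  [0,0,0,0,0,0.03,0.1],
  [0,0,0,0,0,0.03,0.1],
  [0,0,0,0,0,0.03,0.1],
  [0,0,0,0,0,0.03,0.1],
  [0,0,0,0,0,0.03,0.1],
  [0,0,0,0,0,0.02,0.1],
  [0,0,0,0,0,0,0.1],
])

```text
time: 19.02
position: [514.3, 171.8, 109.0]
orientation: [-180.0, 0.0, 3.3]
wrist_force: [0.4, 0.4, -2.8]
opening: 25.6
grip_force: 50.0
```

```bash
python3 - <<'E'
from h import *
foot()
E
```

```text
t 19.0167 foot [ -0.11  -0.57 -19.75] axis tilt x,y deg [ 0.02 -0.04] force_h [ 0.37  0.41 -2.76] mom [-0.01  0.04  0.09] rpy [-1.7996e+02  2.0000e-02  3.2800e+00]
```

Free sliding; two more similar calls leave about 10 mm.

Call:
carry_out([
  [0,0,0,0,0,0.02,0.1],
  [0,0,0,0,0,0.03,0.1],
  [0,0,0,0,0,0.03,0.1],
  [0,0,0,0,0,0.03,0.1],
  [0,0,0,0,0,0.03,0.1],
  [0,0,0,0,0,0.03,0.1],
  [0,0,0,0,0,0.02,0.1],
  [0,0,0,0,0,0,0.1],
])

```text
time: 19.68
position: [514.3, 171.8, 101.4]
orientation: [-180.0, 0.0, 3.3]
wrist_force: [-0.2, 0.2, -4.4]
opening: 25.9
grip_force: 50.0
```

Call:
carry_out([
  [0,0,0,0,0,0.02,0.1],
  [0,0,0,0,0,0.03,0.1],
  [0,0,0,0,0,0.03,0.1],
  [0,0,0,0,0,0.03,0.1],
  [0,0,0,0,0,0.03,0.1],
  [0,0,0,0,0,0.03,0.1],
  [0,0,0,0,0,0.02,0.1],
  [0,0,0,0,0,0,0.1],
])

```text
time: 20.35
position: [514.3, 171.8, 93.8]
orientation: [-180.0, 0.0, 3.3]
wrist_force: [0.1, -0.3, -3.0]
opening: 26.0
grip_force: 50.0
```

```bash
python3 - <<'E'
from h import *
foot()
E
```

```text
t 20.35 foot [ -0.12  -0.55 -34.94] axis tilt x,y deg [ 0.02 -0.04] force_h [ 0.12 -0.35 -3.03] mom [0.07 0.03 0.04] rpy [-1.7996e+02  2.0000e-02  3.2800e+00]
```

10 mm to go: first 8 mm at under 1.2 mm a row.

Call:
carry_out([
  [0,0,0,0,0,0.02,0.1],
  [0,0,0,0,0,0.03,0.1],
  [0,0,0,0,0,0.03,0.1],
  [0,0,0,0,0,0.03,0.1],
  [0,0,0,0,0,0.03,0.1],
  [0,0,0,0,0,0.02,0.1],
  [0,0,0,0,0,0.02,0.1],
  [0,0,0,0,0,0,0.1],
])

```text
time: 21.02
position: [514.3, 171.9, 86.6]
orientation: [-180.0, 0.0, 3.3]
wrist_force: [-0.2, -0.4, -3.0]
opening: 25.6
grip_force: 50.0
```

Call:
carry_out([
  [0,0,0,0,0,0.004,0.1],
  [0,0,0,0,0,0.004,0.1],
  [0,0,0,0,0,0.004,0.1],
  [0,0,0,0,0,0.004,0.1],
  [0,0,0,0,0,0.004,0.1],
  [0,0,0,0,0,0.004,0.1],
  [0,0,0,0,0,0.004,0.1],
  [0,0,0,0,0,0,0.1],
])

```text
time: 21.68
position: [514.4, 171.9, 85.6]
orientation: [-180.0, -0.0, 3.3]
wrist_force: [1.0, 0.5, -3.8]
opening: 25.9
grip_force: 50.0
```

```bash
python3 - <<'E'
from h import *
foot()
E
```

```text
t 21.6833 foot [ 3.000e-02 -5.000e-01 -4.307e+01] axis tilt x,y deg [-0.   -0.05] force_h [ 1.03  0.48 -3.78] mom [ 0.03  0.05 -0.01] rpy [-179.95   -0.      3.28]
```

Call:
carry_out([
  [0,0,0,0,0,0.004,0.1],
  [0,0,0,0,0,0.004,0.1],
  [0,0,0,0,0,0.004,0.1],
  [0,0,0,0,0,0.004,0.1],
  [0,0,0,0,0,0.004,0.1],
  [0,0,0,0,0,0.004,0.1],
  [0,0,0,0,0,0.004,0.1],
  [0,0,0,0,0,0.004,0.1],
])

```text
time: 22.35
position: [514.4, 171.9, 84.4]
orientation: [-180.0, -0.0, 3.3]
wrist_force: [-0.2, 0.2, -3.4]
opening: 25.8
grip_force: 50.0
```

Call:
carry_out([
  [0,0,0,0,0,0.003,0.1],
  [0,0,0,0,0,0.003,0.1],
  [0,0,0,0,0,0.003,0.1],
  [0,0,0,0,0,0.003,0.1],
  [0,0,0,0,0,0,0.1],
  [0,0,0,0,0,0,0.1],
  [0,0,0,0,0,0,0.1],
  [0,0,0,0,0,0,0.1],
])

```text
time: 23.02
position: [514.4, 171.9, 83.9]
orientation: [-180.0, 0.0, 3.3]
wrist_force: [0.4, 0.8, -4.1]
opening: 26.0
grip_force: 50.0
```

Call:
carry_out([
  [0,0,0,0,0,0.003,0.1],
  [0,0,0,0,0,0.003,0.1],
  [0,0,0,0,0,0.003,0.1],
  [0,0,0,0,0,0.003,0.1],
  [0,0,0,0,0,0,0.1],
  [0,0,0,0,0,0,0.1],
  [0,0,0,0,0,0,0.1],
  [0,0,0,0,0,0,0.1],
])

```text
time: 23.68
position: [514.4, 171.9, 83.7]
orientation: [-180.0, -0.0, 3.3]
wrist_force: [-2.2, -0.9, 5.7]
opening: 25.8
grip_force: 50.0
```

Call:
carry_out([
  [0,0,0,0,0,-0.003,0.1],
  [0,0,0,0,0,-0.003,0.1],
  [0,0,0,0,0,0,0.3],
  [0,0,0,0,0,0,0.4],
  [0,0,0,0,0,0,0.5],
  [0,0,0,0,0,0,0.6],
  [0,0,0,0,0,0,0.6],
  [0,0,0,0,0,0,0.6],
])

```text
time: 24.35
position: [514.4, 171.9, 83.6]
orientation: [-180.0, -0.0, 3.3]
wrist_force: [0.0, -0.6, 0.4]
opening: 54.0
grip_force: 0.0
```

Call:
carry_out([
  [0,0,0,0,0,0,0.6],
  [0,0,0,0,0,0,0.6],
  [0,0,0,0,0,-0.1,0.6],
  [0,0,0,0,0,-0.2,0.6],
  [0,0,0,0,0,-0.3,0.6],
  [0,0,0,0,0,-0.5,0.6],
  [0,0,0,0,0,-0.6,0.6],
  [0,0,0,0,0,-0.6,0.6],
])

```text
time: 25.02
position: [514.1, 171.8, 177.2]
orientation: [-180.0, 0.0, 3.3]
wrist_force: [0.9, -0.1, -0.9]
opening: 55.1
grip_force: 0.0
```

Call:
carry_out([
  [0,0,0,0,0,-0.6,0.6],
  [0,0,0,-0.3,0,-0.6,0.6],
  [0,0,0,-0.4,0,-0.3,0.6],
  [0,0,0,-0.3,0,0,0.6],
  [0,0,0,0,0,0,0.6],
  [0,0,0,0,0,0,0.6],
  [0,0,0,0,0,0,0.6],
  [0,0,0,0,0,0,0.6],
])

```text
time: 25.68
position: [474.9, 169.3, 235.4]
orientation: [-180.0, 0.0, 3.3]
wrist_force: [-1.2, -0.4, -0.9]
opening: 55.3
grip_force: 0.0
```

```bash
python3 - <<'E'
from h import *
p,d,c=grab("wrist"); cv2.imwrite("pics/w4.png",p); W=cloud(d,c)
m=(W[...,2]>115)&(W[...,2]<175)&(np.hypot(W[...,0]-514,W[...,1]-172)<25)
print("stake",yaw_rect(W[m][:,:2]),"top z",W[m][:,2].max(), "expect 126")
print(arm.state()["position"],arm.state()["time"])
E
```

```text
stake (array([514.7, 172.1]), array([24. , 24.6]), 4.2) top z 126.19852174452535 expect 126
[474.86383416 169.33722436 235.30863828] 25.7333
```

View pics/w4.png

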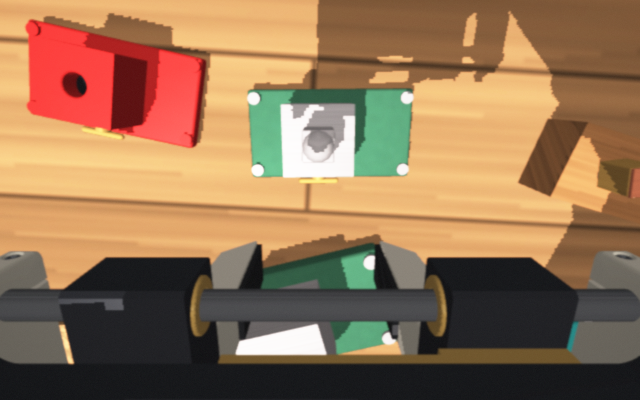

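The picture shows the dome stake upright in the small green holder at (318,145). Its measured top is 126.2 mm, where fully home is 126 mm, and the gripper is clear.

```bash
python3 -c "
from rig import arm
print(arm.hand_in())"
```

```text
the job is handed in; nothing more can be done
None
```

The steel dome-headed stake is fully home and released in the small green holder's bore, started in at a 15° lean; the highest wrist force I read was about 6 N, and the job is handed in at about 26 s, with no verdict returned.

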